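Tap the truing gauge's tapered post into its foot and stand it on the mat

TASK

Put the wheel-truing gauge together: take the post from its wooden rest, set its square tapered shank into the socket of the round blue foot, and tap or press it home with a firm 15 to 20 N (never more than 25 N, the foot could crack) until friction alone holds it. Then pick up the whole gauge by the post, well clear of the shelf and without the gripper touching the foot, stand it gently upright on the round cork mat with its foot wholly on the cork, and let go. Leave everything else where it lies.

Things in the scene. Friction and masses are not known exactly. Their poses are not given: they have to be found in the camera images.
- post: gauge post, 124 mm tall, 0.2 kg, upright in the rest, shank down. Origin: centre of the shank's lower end, z up. Heights above it: shank to 46 mm; dark collar 34 mm across, 46 to 52; orange block 22 mm square, 56 to 68, with a thin pointer 63 mm out from the axis along body +x at 62; bare aluminium stem 16 mm square, flats facing body x and y, to 118; strike cap 15 mm across, to 124
- shank_tip (a point): centre of the shank's lower end (origin of post). The steel shank is square with cut corners, flats facing body x and y, 13 mm across at 5 mm up, widening evenly to 21 mm at 46 mm up; the last 5 mm is a cone nose, 5 mm across at the tip
- post_grip (a point): on the post's axis, 97 mm above the shank's lower end: middle of the bare square stem, the place to grip, best with the fingers closing along body y
- foot: loose blue cast foot, about 0.4 kg, origin at the centre of its underside: disc 104 mm across, 12 mm thick, with an upright boss 51 mm across, rim 60 mm above the underside, bore 40 mm across. In the bore a brass bushing with four flat jaws facing body x and y (the shank fits at any quarter turn), 7 mm lead-in bevels on top. How deep it sits varies and is not measured: top 1 to 15 mm below the rim
- foot_mouth (a point): centre of the boss's rim, 60 mm above the foot's underside. The jaws are springy: the shank starts to bind with its lower end 18 to 32 mm below the rim, resistance then grows 2 to 4 N per mm; afterwards it holds against pulling with at least half the push-in force. Under 25 N the shank does not bottom and the collar does not reach the rim
- rest: fixed wooden block 80 x 80 x 55 mm, origin at the centre of its underside, with a loose 25 mm square hole through it; the post's collar rests on its top, so the shank's lower end starts 9 mm above the shelf
- mat: fixed round cork mat, 150 mm across, 4 mm thick, origin at the centre of its underside on the shelf
- lever_a: blue plastic tire lever, 110 mm long, lying flat; leave alone
- lever_b: blue plastic tire lever, 110 mm long, lying flat; leave alone
- hex_set: stainless fold-up hex key set, 92 x 27 x 20 mm; leave alone
- jar: green glass jar with a screw lid, 68 mm across, 85 mm tall; leave alone
- dish: grey ceramic dish, 120 mm across, 28 mm tall, holding two brake pads; leave alone
- pad_a: brake pad, 50 x 11 x 10 mm, in the dish; leave alone
- pad_b: brake pad, 50 x 11 x 10 mm, in the dish; leave alone
- spoke_wrench: small aluminium spoke wrench, 46 x 32 x 7 mm, lying flat; leave alone
Not all that is in view belongs to the job. Leave any green look-alike of the post alone. Several things look just like the foot: the one meant starts farthest to the robot's right.

How it is judged:
By the outcome, as a careful person would: the job done as asked, in the order asked, and still so for the second after the job is handed in, with the robot touching nothing.
It also fails if it takes over 58 s, if anything falls off the work surface, if the arm or the gripper's body presses on something with over 40 N, if the wrist force passes 120 N, or if a joint passes its speed limit or range.

ROBOT

A 6-joint arm with a two-finger parallel gripper is mounted at the origin on the work surface. World frame = base frame: x ahead of the robot, y to its left, z up, the work surface at z = 0. Lengths are in m, angles in rad, forces in N, time in s.
With the tool pointing down it reaches from about 0.25 to 0.725 m from the base axis. Payload 9.7 kg.
Tool frame: the origin (TCP) lies at the very end of the fingers, on their centre line; the grasp point (between the pads) lies 19 mm behind it; z points along the fingers, y is the line along which they close (so a half turn about z gives the same grasp; the last joint's range is limited). The gripper opens to 85 mm and grips with 20 to 120 N. Pads are 22 mm wide; open, the fingers measure 114 mm over their backs; the gripper's body (76 mm by 85 mm) begins 54 mm behind the grasp point. The pads swing forward as they close: fully open they stand 13 mm farther back than shut.
Start: joints at [-1.257, 0.087, 0.176, 1.66, 0, 1.571], TCP at [0.17, -0.523, 0.231] pointing down, gripper open.
Joint ranges: [-3.13, 3.13], [-0.85, 1.81], [-1.15, 1.24], [-2.2, 2.28], [-1.44, 1.52], [-3.14, 3.14]. Speed limits (rad/s): [2.22, 2.22, 2.57, 3.14, 3.14, 3.14].

INTERFACE

Orientations are given as a unit quaternion [x, y, z, w].
In Python, from station import env gives the robot as it stands.
- The arm moves only by the tool arm_command, never from a script. Its argument "plan" is text: rows parted by semicolons, each of 6 numbers parted by spaces: the shift along the world's x, y, z in cm, then the turn, a rotation vector about the world's x, y, z in degrees. A call has 1 to 12 rows; each row is the pose to reach, as a shift and turn from the pose commanded when the call began; what a row does not reach only later rows make up. A row lasts 1/12 s, in which the tool goes at most 41.7 mm and 7.16 degrees, less where a joint would pass 70% of its speed; a pose out of reach is approached as far as the arm can. A call with a gripper value outside its range is refused whole. "hand" is the opening, from 0 (shut) to 1 (fully open), set as the call begins (left out, the last holds). The fingers move at their own pace and stop on an object; "grip_force" is the grip in N (left out, the last holds). Time passes only in rows, so rows that repeat a pose let the fingers close. It gives the time, the measured TCP pose, the force, the opening and the grip force at its end, in the units of the state.
- env.get_obs(): the state, without advancing time (a new reading comes with each control period).
- env.get_image(name): name is "scene" or "side" or "wrist"; returns a dict with "frame" (420x560x3 uint8, red, green, blue), "mtx" (3x3 intrinsics, pixels), "position" and "attitude" of the camera in the world. Camera axes: x right, y up, looking along -z (the intrinsics and any distortion apply to the point x, -y, -z); pixel columns grow to the right and rows downward; lengths in m; the calibration is good to about 2 mm. The wrist camera is an equidistant fisheye: a pixel r from the principal point sees the ray r / f radians off the axis. A picture is of the moment at which its call begins. There is no depth.
- env.job_done(): hands the job in; it is judged then, once.
The state is a dict: "t": time; "joints": joint angles; "joint_vel": joint speeds; "joint_efforts": joint torques, N m; "eef_pos": TCP position; "eef_rot": TCP orientation; "contact_force": force on the tool from outside, world axes, zero at the start; "moment": the same for the moment, N m; "finger_gap": opening from 0.0 (shut) to 1.0 (fully open); "finger_force": force on a finger pad.
Only numpy, scipy, OpenCV 4.12 (cv2) and the standard library are available. Lean on these libraries where they do the work, as an engineer would, in place of code of your own. Each camera call takes 0.05 s, during which the arm holds its last target. There are 200 camera calls.

## Working session

There is one attempt and no reset: what is moved stays moved. The work goes in short steps, Python scripts to look and compute and a tool call to move; the robot and the scene stay as the last step left them, time stands still between calls to the robot, and variables do not carry over. Pictures are saved under pics/ and viewed, at most 10 in all, crops included, and the job is handed in when it is done.

Besides the shell and the picture viewer there is one more tool, called after "Call:" as name(argument=value, ...) on one line, values as JSON. arm_command: Moves the arm, as the interface text tells. Its arguments: {"type":"object","properties":{"plan":{"type":"string"},"hand":{"type":"number"},"grip_force":{"type":"number"}},"required":["plan"]}

```bash
mkdir -p pics; ls
cat > h.py <<'E'
import numpy as np,cv2,json
from scipy.spatial.transform import Rotation as R
from station import env
def snap(n,f):
    d=env.get_image(n); cv2.imwrite(f'pics/{f}.png',d['frame'][:,:,::-1])
    np.savez(f'pics/{f}.npz',**{k:np.array(d[k]) for k in d}); return d
def load(f): return dict(np.load(f'pics/{f}.npz',allow_pickle=True))
def rot(d):
    a=np.array(d['attitude'],float); return a if a.shape==(3,3) else R.from_quat(a).as_matrix()
def ray(d,u,v,fish=False):
    K=d['mtx']; x=(u-K[0,2])/K[0,0]; y=(v-K[1,2])/K[1,1]
    if fish:
        r=np.hypot(x,y); s=np.sin(r)/r if r>1e-9 else 1; p=np.array([x*s,y*s,np.cos(r)])
    else: p=np.array([x,y,1.])
    return rot(d)@(p*[1,-1,-1])
def at(d,u,v,z,fish=False):
    r=ray(d,u,v,fish); o=np.array(d['position']); return o+r*(z-o[2])/r[2]
def proj(d,P,fish=False):
    q=rot(d).T@(np.array(P)-d['position']); q=q*[1,-1,-1]; K=d['mtx']
    if fish:
        h=np.hypot(q[0],q[1]); th=np.arctan2(h,q[2]); q=np.array([q[0]/h*th,q[1]/h*th,1])
    return K[0,0]*q[0]/q[2]+K[0,2],K[1,1]*q[1]/q[2]+K[1,2]
E
python3 - <<'E'
from h import *
ims=[]
for n in ['scene','side','wrist']:
    d=snap(n,n+'0'); print(n,[ (k,np.array(d[k]).round(3).tolist()) for k in d if k!='frame']); 
o=env.get_obs(); print({k:np.round(o[k],3).tolist() for k in o})
E
```

```text
pics
scene [('mtx', [[454.786, 0.0, 284.973], [0.0, 454.786, 209.415], [0.0, 0.0, 1.0]]), ('position', [1.137, 0.582, 1.02]), ('attitude', [0.125, 0.335, 0.881, 0.309])]
side [('mtx', [[480.861, 0.0, 278.343], [0.0, 480.861, 207.602], [0.0, 0.0, 1.0]]), ('position', [0.324, -0.981, 1.024]), ('attitude', [0.39, -0.055, -0.141, 0.908])]
wrist [('mtx', [[325.192, 0.0, 277.646], [0.0, 325.192, 209.942], [0.0, 0.0, 1.0]]), ('position', [0.249, -0.498, 0.373]), ('attitude', [-0.132, 0.097, -0.58, 0.798])]
{'t': 0.15, 'joints': [-1.257, 0.087, 0.175, 1.66, -0.0, 1.571], 'joint_vel': [-0.001, -0.002, 0.003, 0.002, -0.0, 0.001], 'joint_efforts': [0.001, -52.076, 46.504, 0.014, 0.0, -0.0], 'eef_pos': [0.17, -0.523, 0.231], 'eef_rot': [0.988, 0.156, -0.0, -0.0], 'contact_force': [-0.298, -0.437, 0.545], 'moment': [-0.041, -0.015, -0.017], 'finger_force': 0.0, 'finger_gap': 1.001}
```

View pics/scene0.png

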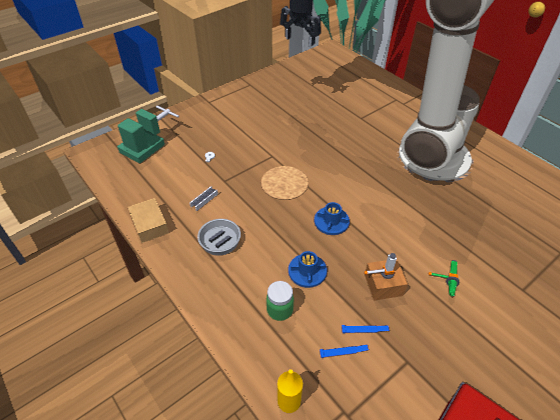

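View pics/side0.png

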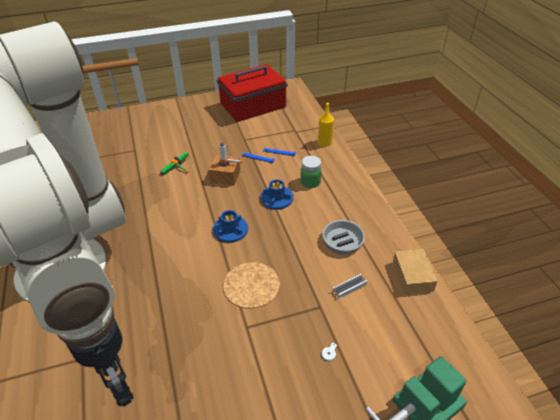

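The scene view shows two blue feet, at (332,218) and (308,268), with the rest and post at (388,275) and the mat at (285,182). In the side view the feet are at (230,228) and (277,193). The foot meant has the lower y, so it should be the (332,218)/(230,228) one. Next I'll enlarge it.

Run:
```python
from h import *
s=load('scene0');d=load('side0')
def crop(m,u0,v0,w,h,k): return cv2.resize(np.ascontiguousarray(m['frame'][v0:v0+h,u0:u0+w,::-1]),(w*k,h*k),interpolation=cv2.INTER_CUBIC)
A=crop(s,310,195,100,110,4)  # 400x440
B=crop(d,205,135,100,110,4)
C=np.hstack([A,B]); cv2.imwrite('pics/c1.png',C)
for n,u,v in[('foot',332,222),('other',308,272),('mat',285,182),('rest',388,280),('rim',333,209)]: print(n,at(s,u,v,.01 if n!='rim' else .06).round(3))
for n,u,v in[('foot',230,230),('other',277,196),('mat',252,285),('rest',223,175)]: print(n,at(d,u,v,.01).round(3))
# mat ellipse by colour in both
```

```text
foot [0.48 0.01 0.01]
other [0.649 0.098 0.01 ]
mat [ 0.484 -0.204  0.01 ]
rest [0.501 0.248 0.01 ]
rim [0.477 0.004 0.06 ]
foot [ 0.472 -0.01   0.01 ]
other [0.646 0.089 0.01 ]
mat [ 0.481 -0.222  0.01 ]
rest [0.508 0.242 0.01 ]
```

View pics/c1.png

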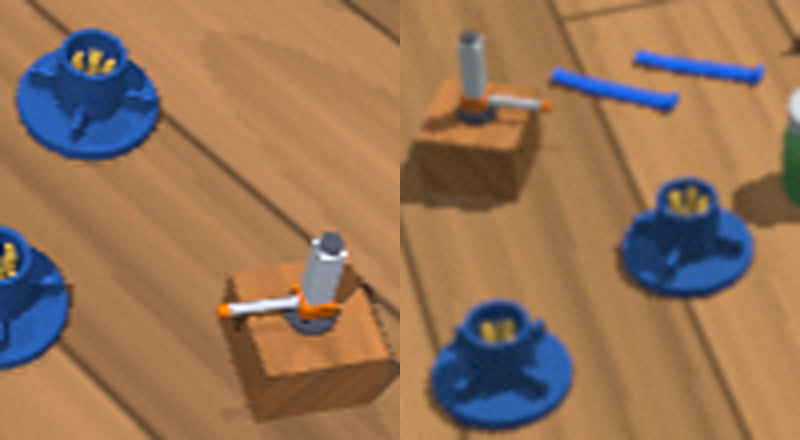

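Run:
```python
from h import *
s=load('scene0');d=load('side0')
for n,z,a,b in[('cap',.133,(392.3,255.8),(222.75,144.5)),('tip',.071,(365.5,272.75),(241.5,161.5)),('rim',.06,(333.75,207.2),(229.75,214.25)),('footdisc',.012,None,None),('collar',.06,(389.5,275),(224.5,164))]:
    if a: print(n,at(s,*a,z).round(4),at(d,*b,z).round(4))
for m,c in((s,(285,182)),(d,(252,285))):
    f=cv2.cvtColor(m['frame'],cv2.COLOR_RGB2LAB).astype(int); u,v=c
    roi=f[v-35:v+35,u-45:u+45]; 
    # compare with median mat colour
    med=np.median(f[v-8:v+8,u-12:u+12].reshape(-1,3),0); k=(np.abs(roi-med).max(2)<22).astype(np.uint8)
    k=cv2.morphologyEx(cv2.medianBlur(k,5),cv2.MORPH_CLOSE,np.ones((5,5)))
    cs,_=cv2.findContours(k,0,1); cc=max(cs,key=cv2.contourArea)[:,0]+[u-45,v-35]
    P=np.array([at(m,x,y,.004)[:2] for x,y in cc]); print('mat',cv2.minEnclosingCircle(P.astype(np.float32)),P.mean(0),P.min(0),P.max(0))
    # foot disc blue
    hsv=cv2.cvtColor(m['frame'],cv2.COLOR_RGB2HSV); b=cv2.inRange(hsv,(105,150,40),(125,255,255))
    cs,_=cv2.findContours(b,0,1)
    for q in cs:
        if cv2.contourArea(q)>300:
            P=np.array([at(m,x,y,.006)[:2] for x,y in q[:,0]]); print('blue',q[:,0].mean(0),P.min(0).round(3),P.max(0).round(3))
```

```text
cap [0.5187 0.248  0.133 ] [0.5175 0.2398 0.133 ]
tip [0.5675 0.2183 0.071 ] [0.5678 0.2163 0.071 ]
rim [4.709e-01 3.000e-04 6.000e-02] [0.4783 0.0037 0.06  ]
collar [0.5182 0.2565 0.06  ] [0.5154 0.2346 0.06  ]
mat ((0.48094138503074646, -0.211599200963974), 0.0742860957980156) [ 0.48098864 -0.21138761] [ 0.40756646 -0.28418401] [ 0.55176809 -0.13892873]
blue [307.25252525 269.61616162] [0.592 0.038] [0.695 0.14 ]
blue [331.53846154 219.06593407] [ 0.414 -0.056] [0.525 0.052]
blue [139.95808383  56.96407186] [ 0.362 -1.439] [ 0.587 -0.904]
blue [49.24096386 14.57831325] [ 0.503 -2.055] [ 0.762 -1.577]
mat ((0.4807799756526947, -0.2111787348985672), 0.07413904368877411) [ 0.48077306 -0.2128081 ] [ 0.4085766  -0.28403535] [ 0.55328585 -0.13719875]
blue [229.82022472 226.97752809] [ 0.425 -0.05 ] [0.523 0.075]
blue [275.65656566 194.26262626] [0.596 0.038] [0.694 0.167]
```

```bash
echo ok
```

```text
ok
```

Measured positions:
- **Post:** (0.518, 0.243), with the pointer yaw at about -28°.
- **Foot:** about (0.475, 0.0).
- **Mat:** (0.481, -0.212).

I'll stop with the wrist camera above the foot on the way to read the jaw yaw.

Call:
arm_command(plan="1.9 2.4 -0.5 0 0 6.7;3.8 4.9 -1 0 0 13.4;5.6 7.3 -1.5 0 0 20.1;7.5 9.7 -2 0 0 26.8;9.4 12.1 -2.5 0 0 33.5;11.3 14.6 -3 0 0 40.2;13.2 17 -3.5 0 0 46.9;15 19.4 -4 0 0 53.6;16.9 21.9 -4.5 0 0 60.3;18.8 24.3 -5 0 0 67;20.7 26.7 -5.5 0 0 73.7;22.6 29.2 -6 0 0 80.4")

```text
t: 1.15
eef_pos: [0.3964, -0.2298, 0.171]
eef_rot: [0.651, 0.759, -0.0, 0.0]
contact_force: [0.3, -0.0, 0.9]
finger_gap: 1.0
finger_force: 0.0
```

Call:
arm_command(plan="1.9 2.4 -0.8 0 0 6.7;3.8 4.9 -1.6 0 0 13.4;5.6 7.3 -2.4 0 0 20.1;7.5 9.7 -3.2 0 0 26.8;9.4 12.1 -4 0 0 33.5;11.3 14.6 -5 0 0 40.2;13.2 17 -6 0 0 46.9;15 19.4 -7 0 0 53.9;15 19.4 -7 0 0 53.9;15 19.4 -7 0 0 53.9")

```text
t: 1.98
eef_pos: [0.5456, -0.036, 0.1]
eef_rot: [0.239, 0.971, -0.0, -0.001]
contact_force: [0.4, -1.2, -0.7]
finger_gap: 0.999
finger_force: 0.0
```

Run:
```python
from h import *
d=snap('wrist','w1'); o=env.get_obs(); print(o['t'],np.round(o['eef_pos'],4),np.round(o['eef_rot'],3),np.round(o['joints'],2), d['position'],o['contact_force'])
u,v=proj(d,[.475,0,.06],True); print(u,v)
u,v=int(u),int(v); f=d['frame'][:,:,::-1]; x0,y0=max(0,min(u-95,370)),max(0,min(v-75,270)); print(x0,y0)
cv2.imwrite('pics/c2.png',cv2.resize(np.ascontiguousarray(f[y0:y0+150,x0:x0+190]),(760,600),interpolation=cv2.INTER_CUBIC))
```

```text
2.0333 [ 0.5454 -0.0369  0.1008] [ 0.24   0.971 -0.    -0.001] [-0.07  0.07 -0.09  1.41 -0.    0.42] [0.47186481 0.0022179  0.24299859] [-0.58912681  0.66515451  0.72111498]
276.89326014033253 110.48573128244435
181 35
```

View pics/c2.png

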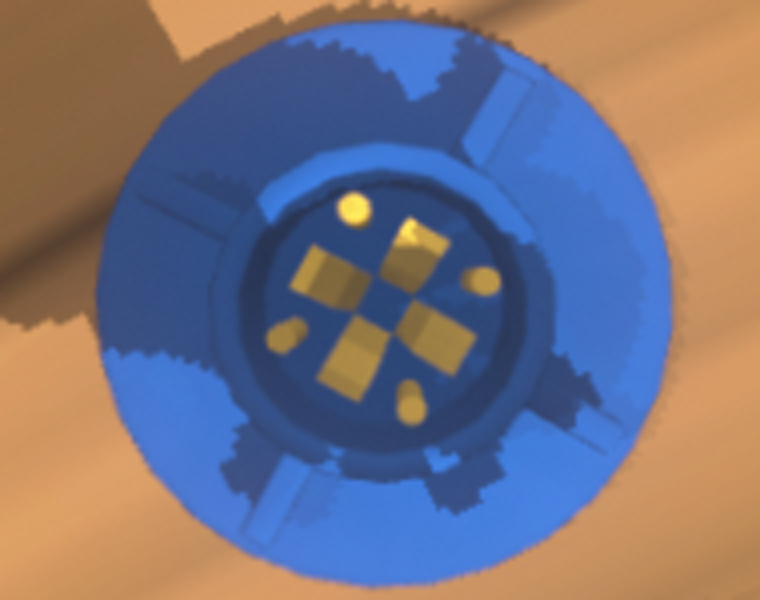

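The crop shows the foot from above, with boss rim centre at crop (383,312) and disc centre at (384,303). The jaws and ribs run along about 29° in the image. I'll convert these to world coordinates.

Run:
```python
from h import *
d=load('w1')
W=lambda x,y,z: at(d,181+x/4-.4,35+y/4-.4,z,True)[:2]
print('rim',W(383,312,.06),'bore',W(382.5,313,.06),'disc',W(384.5,303.5,.012))
a=lambda p,q,z:np.degrees(np.arctan2(*(W(*q,z)-W(*p,z))[::-1]))
print('jaw',a((300,268),(464,352),.05),a((340,390),(430,230),.05),'rib',a((270,510),(500,115),.03),a((190,210),(590,425),.03))
for z in(.045,.052,.06): print(z,np.linalg.norm(W(211,312,z)-W(555,312,z)),'jawsouter',np.linalg.norm(W(300,268,z)-W(464,352,z)),np.linalg.norm(W(340,390,z)-W(430,230,z)))
```

```text
rim [ 0.47591528 -0.00081856] bore [ 0.47600787 -0.00094525] disc [ 0.47576104 -0.0006825 ]
jaw 34.8812100943958 123.41119527776782 rib 122.55741181984362 33.81210874275502
0.045 0.051890323278523304 jawsouter 0.02777449015919773 0.027903161217618187
0.052 0.05005580379290783 jawsouter 0.02679255672381344 0.02691667877291972
0.06 0.047959210095061613 jawsouter 0.025670347083374217 0.025789270264692934
```

Call:
arm_command(plan="0.3 3 2;0.9 6.5 4;1.6 10 6;2.3 13.5 6;3 17 6;3.7 20.5 6;4.3 24.3 6;4.3 24.3 6;4.3 24.3 6")

```text
validation failed for argument at $.pl...
```

Call:
arm_command(plan="0.3 3 2 0 0 0;0.9 6.5 4 0 0 0;1.6 10 6 0 0 0;2.3 13.5 6 0 0 0;3 17 6 0 0 0;3.7 20.5 6 0 0 0;4.3 24.3 6 0 0 0;4.3 24.3 6 0 0 0;4.3 24.3 6 0 0 0")

```text
t: 2.78
eef_pos: [0.5887, 0.2064, 0.1614]
eef_rot: [0.239, 0.971, -0.0, 0.0]
contact_force: [0.2, -0.1, 0.3]
finger_gap: 0.997
finger_force: 0.0
```

Run:
```python
from h import *
d=snap('wrist','w2'); o=env.get_obs(); print(o['t'],np.round(o['eef_pos'],4),np.round(o['eef_rot'],3), d['position'])
u,v=proj(d,[.518,.243,.1],True); print(u,v)
u,v=int(u),int(v)+20; f=d['frame'][:,:,::-1]; x0,y0=max(0,min(u-95,370)),max(0,min(v-75,270)); print(x0,y0)
cv2.imwrite('pics/c3.png',cv2.resize(np.ascontiguousarray(f[y0:y0+150,x0:x0+190]),(760,600),interpolation=cv2.INTER_CUBIC))
```

```text
2.8333 [0.5887 0.2052 0.1616] [ 0.24   0.971 -0.     0.   ] [0.51467117 0.24470094 0.30420057]
277.62837886056633 108.96620656811571
182 53
```

View pics/c3.png

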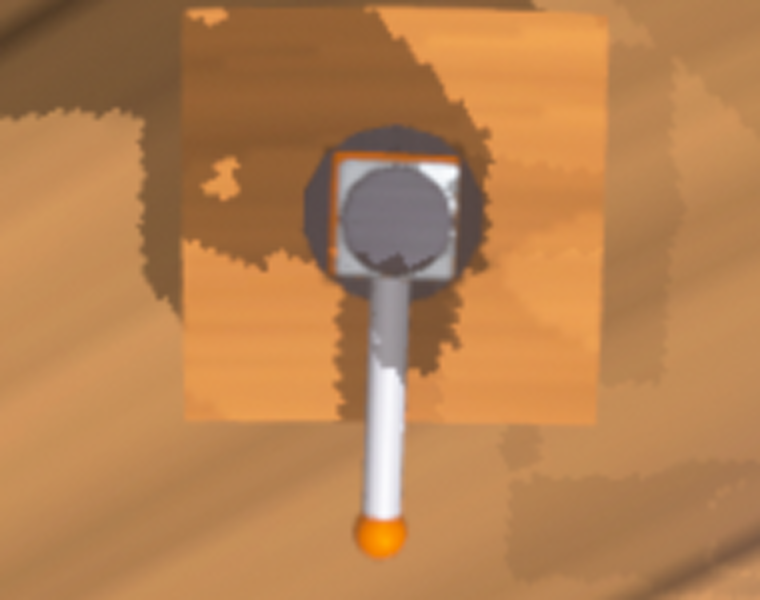

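The view from above the post puts the cap at crop (398,220), the collar centre at (396,213), the pointer tip at (381,536) and the stem square at (398,219).

Run:
```python
from h import *
d=load('w2')
W=lambda x,y,z: at(d,182+x/4-.4,53+y/4-.4,z,True)[:2]
cap=W(398,220,.133);col=W(396,213,.061);tip=W(381,536,.071)
print(cap,col,tip)
for c in(cap,col): print(np.degrees(np.arctan2(*(tip-c)[::-1])),np.linalg.norm(tip-c))
print('stem edges',*[np.degrees(np.arctan2(*(W(*q,.127)-W(*p,.127))[::-1])) for p,q in(((342,160),(336,276)),((461,162),(457,276)),((342,160),(461,162)))])
o=env.get_obs();print(np.degrees(R.from_quat(o['eef_rot']).as_matrix()[:2,1]@[1,0]), R.from_quat(o['eef_rot']).as_matrix().round(4))
```

```text
[0.51765828 0.24520215] [0.5175845  0.24569361] [0.56870705 0.21575817]
-29.975555138755578 0.058931533547666476
-30.351637143286258 0.05924227294744428
stem edges -30.82424625804671 -29.271108988202975 61.52115978609205
26.692620995497744 [[-8.849e-01  4.659e-01  1.000e-04]
 [ 4.659e-01  8.849e-01 -4.000e-04]
 [-2.000e-04 -3.000e-04 -1.000e+00]]
```

Call:
arm_command(plan="-3 1.7 0 0 0 -2.1;-6 3.4 0 0 0 -2.1;-7.1 4 0 0 0 -2.1;-7.1 4 -1 0 0 -2.1;-7.1 4 -3 0 0 -2.1;-7.1 4 -5 0 0 -2.1;-7.1 4 -6.7 0 0 -2.1;-7.1 4 -7.4 0 0 -2.1;-7.1 4 -7.4 0 0 -2.1")

```text
t: 3.58
eef_pos: [0.5175, 0.2441, 0.0854]
eef_rot: [0.258, 0.966, -0.001, -0.001]
contact_force: [0.4, -0.6, -1.1]
finger_gap: 0.999
finger_force: 0.0
```

Call:
arm_command(plan="0 0 0 0 0 0;0 0 0 0 0 0;0 0 0 0 0 0;0 0 0 0 0 0;0 0 0 0 0 0;0 0 0 0 0 0;0 0 0 0 0 0;0 0 0 0 0 0;0 0 0 0 0 0;0 0 0 0 0 0;0 0 0 0 0 0;0 0 0 0 0 0", hand=0, grip_force=80)

```text
t: 4.58
eef_pos: [0.518, 0.246, 0.0878]
eef_rot: [0.257, 0.966, 0.0, 0.0]
contact_force: [0.4, -1.1, 5.3]
finger_gap: 0.177
finger_force: 78.1
```

Call:
arm_command(plan="0 0 1 0 0 0;0 0 3 0 0 0;0 0 5 0 0 0;0 0 7 0 0 0;0 0 8.5 0 0 0;-0.5 -3 9 0 0 -4;-1 -6 9 0 0 -8;-1.5 -9 9 0 0 -12;-2.1 -12 9 0 0 -16;-2.6 -15 9 0 0 -20;-3.1 -18 9 0 0 -24;-3.6 -21 9 0 0 -26.5")

```text
t: 5.58
eef_pos: [0.481, 0.0345, 0.1774]
eef_rot: [0.474, 0.881, -0.0, -0.0]
contact_force: [1.0, 0.2, -1.5]
finger_gap: 0.174
finger_force: 78.6
```

Call:
arm_command(plan="-0.3 -2 0 0 0 0;-0.6 -3.3 0 0 0 0;-0.6 -3.7 0 0 0 0;-0.6 -3.7 0 0 0 0;-0.6 -3.7 0 0 0 0;-0.6 -3.7 0 0 0 0")

```text
t: 6.08
eef_pos: [0.4759, -0.0004, 0.1772]
eef_rot: [0.472, 0.882, 0.0, -0.0]
contact_force: [0.4, 0.9, -1.8]
finger_gap: 0.176
finger_force: 78.6
```

Run:
```python
from h import *
w=snap('wrist','w3'); s=snap('scene','s3');d=snap('side','d3');o=env.get_obs(); print(o['t'],np.round(o['eef_pos'],4),np.round(o['eef_rot'],4),o['finger_gap'],o['contact_force'])
def crop(m,u0,v0,w,h,W,H): return cv2.resize(np.ascontiguousarray(m['frame'][v0:v0+h,u0:u0+w,::-1]),(W,H),interpolation=cv2.INTER_CUBIC)
a=[int(x) for x in proj(s,[.476,0,.1])];b=[int(x) for x in proj(d,[.476,0,.1])]
a=[a[0]-32,a[1]-50];b=[b[0]-32,b[1]-50];print(a,b)
cv2.imwrite('pics/c4.png',np.hstack([crop(s,*a,65,100,390,600),crop(d,*b,65,100,390,600)]))
```

```text
6.2333 [ 4.758e-01 -4.000e-04  1.772e-01] [ 4.714e-01  8.819e-01 -0.000e+00 -2.000e-04] 0.1778210929941774 [-0.02141374  0.15961706 -2.00594332]
[301, 148] [196, 155]
```

View pics/c4.png

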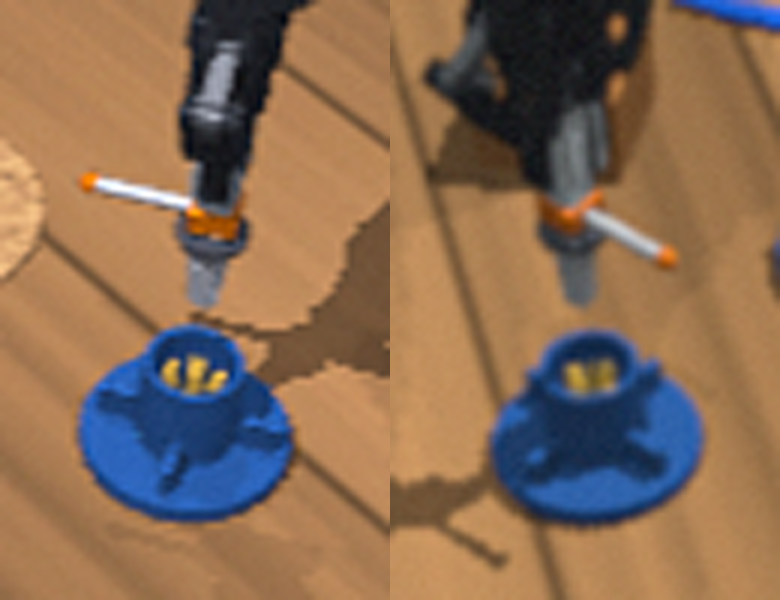

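The post hangs upright above the mouth. The shank tip is at scene (335.2,198.5) and side (227.7,205.7), and the rim centre is at (333.7,208.3) and (229.5,215.2).

Run:
```python
from h import *
s=load('s3');d=load('d3')
for n,z,a,b in(('tip',.098,(335.2,198.3),(227.7,205.4)),('rim',.06,(333.7,208.5),(229.5,215.4))): print(n,at(s,*a,z).round(4),at(d,*b,z).round(4))
def tri(a,b):
    A=[];y=[]
    for m,p in((s,a),(d,b)):
        r=ray(m,*p);r/=np.linalg.norm(r);Q=np.eye(3)-np.outer(r,r);A.append(Q);y.append(Q@m['position'])
    return np.linalg.lstsq(np.vstack(A),np.hstack(y),rcond=None)[0].round(4)
print(tri((335.2,198.3),(227.7,205.4)),tri((333.7,208.5),(229.5,215.4)))
for P in([.4758,-.0004,.098],[.476,-.0009,.06]):print(proj(s,P),proj(d,P))
```

```text
tip [0.4711 0.0013 0.098 ] [0.4749 0.0014 0.098 ]
rim [0.4744 0.0039 0.06  ] [ 0.4765 -0.0007  0.06  ]
[0.4735 0.0015 0.099 ] [0.4753 0.0024 0.0584]
(np.float64(333.56570232720054), np.float64(198.7177105532802)) (np.float64(228.15191863537243), np.float64(205.74851585167104))
(np.float64(332.1498710806344), np.float64(207.78113771637467)) (np.float64(229.3428127557446), np.float64(215.4951684003314))
```

Call:
arm_command(plan="0 0 -1.5 0 0 0;0 0 -3 0 0 0;0 0 -4 0 0 0;0 0 -4.5 0 0 0;0 0 -4.8 0 0 0;0 0 -5 0 0 0;0 0 -5.2 0 0 0;0 0 -5.2 0 0 0;0 0 -5.2 0 0 0")

```text
t: 6.98
eef_pos: [0.4759, -0.0012, 0.1257]
eef_rot: [0.472, 0.882, 0.0, 0.0]
contact_force: [-0.3, 0.4, -2.3]
finger_gap: 0.178
finger_force: 78.8
```

Tip is about 13 mm below the rim with no contact. Continuing slowly.

Call:
arm_command(plan="0 0 -0.1 0 0 0;0 0 -0.2 0 0 0;0 0 -0.3 0 0 0;0 0 -0.4 0 0 0;0 0 -0.5 0 0 0;0 0 -0.6 0 0 0;0 0 -0.6 0 0 0;0 0 -0.6 0 0 0")

```text
t: 7.65
eef_pos: [0.4757, -0.0011, 0.1192]
eef_rot: [0.472, 0.882, -0.0, -0.0]
contact_force: [0.2, 0.3, -2.4]
finger_gap: 0.176
finger_force: 78.8
```

Call:
arm_command(plan="0 0 -0.1 0 0 0;0 0 -0.2 0 0 0;0 0 -0.3 0 0 0;0 0 -0.3 0 0 0;0 0 -0.3 0 0 0")

```text
t: 8.07
eef_pos: [0.4759, -0.0011, 0.1163]
eef_rot: [0.472, 0.882, 0.0, 0.0]
contact_force: [0.2, 0.5, -1.2]
finger_gap: 0.173
finger_force: 78.7
```

Call:
arm_command(plan="0 0 -0.1 0 0 0;0 0 -0.2 0 0 0;0 0 -0.3 0 0 0;0 0 -0.3 0 0 0;0 0 -0.3 0 0 0")

```text
t: 8.48
eef_pos: [0.4759, -0.001, 0.1133]
eef_rot: [0.472, 0.882, 0.0, 0.0]
contact_force: [2.4, 1.8, -1.5]
finger_gap: 0.178
finger_force: 78.7
```

Call:
arm_command(plan="0 0 -0.1 0 0 0;0 0 -0.2 0 0 0;0 0 -0.2 0 0 0;0 0 -0.2 0 0 0")

```text
t: 8.82
eef_pos: [0.4759, -0.001, 0.1113]
eef_rot: [0.472, 0.882, 0.0, 0.0]
contact_force: [1.9, 3.4, 0.5]
finger_gap: 0.179
finger_force: 78.9
```

Call:
arm_command(plan="0.04 0.07 0 0 0 0;0.04 0.07 -0.05 0 0 0;0.04 0.07 -0.1 0 0 0;0.04 0.07 -0.1 0 0 0;0.04 0.07 -0.1 0 0 0")

```text
t: 9.23
eef_pos: [0.4761, -0.0005, 0.1102]
eef_rot: [0.472, 0.882, -0.0, -0.0]
contact_force: [0.8, 1.1, 0.6]
finger_gap: 0.175
finger_force: 78.9
```

Call:
arm_command(plan="0 0 -0.05 0 0 0;0 0 -0.1 0 0 0;0 0 -0.1 0 0 0;0 0 -0.1 0 0 0")

```text
t: 9.57
eef_pos: [0.4762, -0.0004, 0.1094]
eef_rot: [0.472, 0.882, 0.0, 0.0]
contact_force: [1.1, 0.9, 2.6]
finger_gap: 0.178
finger_force: 79.1
```

Call:
arm_command(plan="0 0 -0.05 0 0 0;0 0 -0.1 0 0 0;0 0 -0.1 0 0 0;0 0 -0.1 0 0 0")

```text
t: 9.9
eef_pos: [0.4762, -0.0004, 0.1084]
eef_rot: [0.472, 0.882, 0.0, 0.0]
contact_force: [1.2, 1.1, 5.8]
finger_gap: 0.17
finger_force: 79.6
```

Call:
arm_command(plan="0 0 -0.05 0 0 0;0 0 -0.1 0 0 0;0 0 -0.1 0 0 0;0 0 -0.1 0 0 0")

```text
t: 10.23
eef_pos: [0.4763, -0.0005, 0.1076]
eef_rot: [0.472, 0.882, 0.0, 0.0]
contact_force: [-0.1, 0.8, 5.5]
finger_gap: 0.178
finger_force: 79.9
```

Call:
arm_command(plan="0 0 -0.05 0 0 0;0 0 -0.1 0 0 0;0 0 -0.1 0 0 0;0 0 -0.1 0 0 0")

```text
t: 10.57
eef_pos: [0.4764, -0.0005, 0.1069]
eef_rot: [0.472, 0.882, 0.0, 0.0]
contact_force: [-0.3, 0.9, 8.0]
finger_gap: 0.177
finger_force: 80.2
```

Call:
arm_command(plan="0 0 -0.05 0 0 0;0 0 -0.1 0 0 0;0 0 -0.1 0 0 0;0 0 -0.1 0 0 0")

```text
t: 10.9
eef_pos: [0.4764, -0.0005, 0.1062]
eef_rot: [0.472, 0.882, 0.0, 0.001]
contact_force: [-1.4, 0.2, 10.2]
finger_gap: 0.176
finger_force: 80.5
```

Rising about 3 N per mm of travel, with some arm compliance. Two more steps.

Call:
arm_command(plan="0 0 -0.05 0 0 0;0 0 -0.1 0 0 0;0 0 -0.1 0 0 0;0 0 -0.1 0 0 0")

```text
t: 11.23
eef_pos: [0.4765, -0.0005, 0.1054]
eef_rot: [0.472, 0.882, 0.0, 0.001]
contact_force: [-0.9, 0.8, 13.0]
finger_gap: 0.176
finger_force: 80.7
```

Call:
arm_command(plan="0 0 -0.05 0 0 0;0 0 -0.1 0 0 0;0 0 -0.1 0 0 0;0 0 -0.1 0 0 0")

```text
t: 11.57
eef_pos: [0.4766, -0.0005, 0.1047]
eef_rot: [0.472, 0.882, 0.0, 0.001]
contact_force: [-2.0, 1.8, 14.2]
finger_gap: 0.177
finger_force: 81.0
```

Call:
arm_command(plan="0 0 -0.04 0 0 0;0 0 -0.08 0 0 0;0 0 -0.08 0 0 0;0 0 -0.08 0 0 0;0 0 -0.08 0 0 0")

```text
t: 11.98
eef_pos: [0.4766, -0.0005, 0.1042]
eef_rot: [0.472, 0.882, 0.0, 0.001]
contact_force: [-2.2, 1.0, 16.8]
finger_gap: 0.172
finger_force: 81.2
```

Run:
```python
from h import *
F=[]
for i in range(3): env.get_image('side'); F.append(env.get_obs()['contact_force'])
print(np.round(F,1))
```

```text
[[-2.   0.5 16.1]
 [-2.5  0.8 15.8]
 [-2.5  0.7 16.7]]
```

Call:
arm_command(plan="0 0 0.2 0 0 0;0 0 0.4 0 0 0;0 0 0.6 0 0 0;0 0 0.9 0 0 0;0 0 1.3 0 0 0;0 0 1.8 0 0 0;0 0 2.5 0 0 0;0 0 3.3 0 0 0;0 0 4.1 0 0 0;0 0 4.8 0 0 0;0 0 5.3 0 0 0;0 0 5.3 0 0 0")

```text
t: 13.13
eef_pos: [0.4768, -0.0004, 0.157]
eef_rot: [0.472, 0.882, 0.0, 0.001]
contact_force: [0.4, -0.2, -6.1]
finger_gap: 0.174
finger_force: 78.3
```

Run:
```python
from h import *
s=snap('scene','s5');d=snap('side','d5');o=env.get_obs(); print(o['t'],np.round(o['eef_pos'],4),np.round(o['eef_rot'],4),o['contact_force'])
def crop(m,u0,v0,w,h,W,H): return cv2.resize(np.ascontiguousarray(m['frame'][v0:v0+h,u0:u0+w,::-1]),(W,H),interpolation=cv2.INTER_CUBIC)
a=[int(x) for x in proj(s,[.476,0,.08])];b=[int(x) for x in proj(d,[.476,0,.08])]
a=[a[0]-32,a[1]-50];b=[b[0]-32,b[1]-50];print(a,b)
cv2.imwrite('pics/c5.png',np.hstack([crop(s,*a,65,100,390,600),crop(d,*b,65,100,390,600)]))
```

```text
13.2333 [ 4.763e-01 -4.000e-04  1.556e-01] [4.719e-01 8.816e-01 1.000e-04 1.000e-04] [-0.97827904  0.70363617 -6.28492762]
[301, 153] [196, 160]
```

View pics/c5.png

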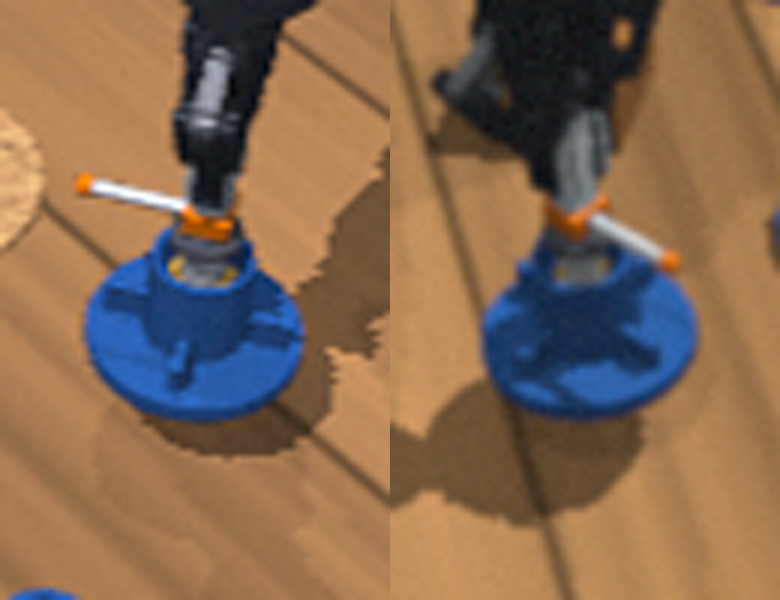

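The foot came up with the post, about 5 cm clear (force -6.2 N, the weight of both parts), and it hangs level. Next I'll carry it to the mat.

Call:
arm_command(plan="0 -0.7 1 0 0 0;0 -2 2 0 0 0;0.1 -4 3 0 0 0;0.2 -6.5 3 0 0 0;0.2 -9 3 0 0 0;0.3 -11.5 3 0 0 0;0.3 -14 3 0 0 0;0.4 -16.5 3 0 0 0;0.4 -18.5 3 0 0 0;0.5 -20 3 0 0 0;0.5 -20.8 3 0 0 0;0.5 -21.1 3 0 0 0")

```text
t: 14.23
eef_pos: [0.4809, -0.2128, 0.1854]
eef_rot: [0.473, 0.881, -0.0, -0.0]
contact_force: [1.1, 0.7, -6.2]
finger_gap: 0.175
finger_force: 78.5
```

Call:
arm_command(plan="0 0 0 0 0 0;0 0 -0.5 0 0 0;0 0 -1.5 0 0 0;0 0 -2.5 0 0 0;0 0 -3.5 0 0 0;0 0 -4.5 0 0 0;0 0 -5.3 0 0 0;0 0 -5.9 0 0 0;0 0 -6.3 0 0 0;0 0 -6.6 0 0 0;0 0 -6.6 0 0 0;0 0 -6.6 0 0 0")

```text
t: 15.23
eef_pos: [0.4813, -0.2115, 0.1197]
eef_rot: [0.472, 0.882, 0.0, 0.0]
contact_force: [0.1, 0.1, -5.8]
finger_gap: 0.173
finger_force: 78.5
```

Call:
arm_command(plan="0 0 -0.2 0 0 0;0 0 -0.4 0 0 0;0 0 -0.6 0 0 0;0 0 -0.8 0 0 0;0 0 -0.9 0 0 0;0 0 -1 0 0 0;0 0 -1 0 0 0;0 0 -1 0 0 0")

```text
t: 15.9
eef_pos: [0.4811, -0.2114, 0.1095]
eef_rot: [0.472, 0.882, 0.0, -0.0]
contact_force: [-0.0, -0.7, -6.1]
finger_gap: 0.174
finger_force: 78.5
```

Call:
arm_command(plan="0 0 -0.05 0 0 0;0 0 -0.1 0 0 0;0 0 -0.1 0 0 0;0 0 -0.1 0 0 0")

```text
t: 16.23
eef_pos: [0.4812, -0.2115, 0.1085]
eef_rot: [0.472, 0.882, -0.0, 0.0]
contact_force: [-0.3, -0.2, -6.0]
finger_gap: 0.176
finger_force: 78.5
```

Call:
arm_command(plan="0 0 -0.05 0 0 0;0 0 -0.1 0 0 0;0 0 -0.1 0 0 0;0 0 -0.1 0 0 0")

```text
t: 16.57
eef_pos: [0.4813, -0.2116, 0.1083]
eef_rot: [0.472, 0.882, -0.0, 0.001]
contact_force: [-2.8, -0.3, 3.6]
finger_gap: 0.173
finger_force: 79.8
```

Call:
arm_command(plan="0 0 0.03 0 0 0;0 0 0.03 0 0 0;0 0 0.03 0 0 0;0 0 0.03 0 0 0", grip_force=20)

```text
t: 16.9
eef_pos: [0.4814, -0.2116, 0.1083]
eef_rot: [0.472, 0.882, -0.0, 0.0]
contact_force: [-2.1, 0.2, 6.3]
finger_gap: 0.175
finger_force: 79.9
```

Call:
arm_command(plan="0 0 0 0 0 0;0 0 0 0 0 0;0 0 0 0 0 0;0 0 0 0 0 0;0 0 0 0 0 0;0 0 0 0 0 0;0 0 0 0 0 0;0 0 0 0 0 0;0 0 0 0 0 0", hand=1)

```text
t: 17.65
eef_pos: [0.4812, -0.2115, 0.1078]
eef_rot: [0.472, 0.882, 0.0, 0.0]
contact_force: [-0.6, 0.8, -0.1]
finger_gap: 1.002
finger_force: 0.0
```

Call:
arm_command(plan="0 0 0.5 0 0 0;0 0 1.5 0 0 0;0 0 3 0 0 0;0 0 5 0 0 0;0 0 7 0 0 0;0 0 9 0 0 0;0 0 11 0 0 0;-1 -2 13 0 0 0;-3 -5 14 0 0 0;-5 -8 14 0 0 0;-7 -11 14 0 0 0;-7 -11 14 0 0 0")

```text
t: 18.65
eef_pos: [0.4085, -0.3254, 0.2491]
eef_rot: [0.474, 0.881, -0.001, 0.001]
contact_force: [0.6, 0.2, 0.6]
finger_gap: 1.001
finger_force: 0.0
```

Run:
```python
from h import *
s=snap('scene','s6');d=snap('side','d6');o=env.get_obs(); print(o['t'],np.round(o['eef_pos'],4),o['finger_gap'],o['contact_force'])
def crop(m,u0,v0,w,h,W,H): return cv2.resize(np.ascontiguousarray(m['frame'][v0:v0+h,u0:u0+w,::-1]),(W,H),interpolation=cv2.INTER_CUBIC)
a=[int(x) for x in proj(s,[.481,-.212,.05])];b=[int(x) for x in proj(d,[.481,-.212,.05])]
a=[a[0]-50,a[1]-75];b=[b[0]-50,b[1]-75];print(a,b)
cv2.imwrite('pics/c6.png',np.hstack([crop(s,*a,100,150,400,600),crop(d,*b,100,150,400,600)]))
```

```text
18.75 [ 0.4105 -0.3224  0.2487] 1.0004949538048884 [ 0.34246989  1.57218233 -0.30699614]
[234, 95] [200, 197]
```

View pics/c6.png

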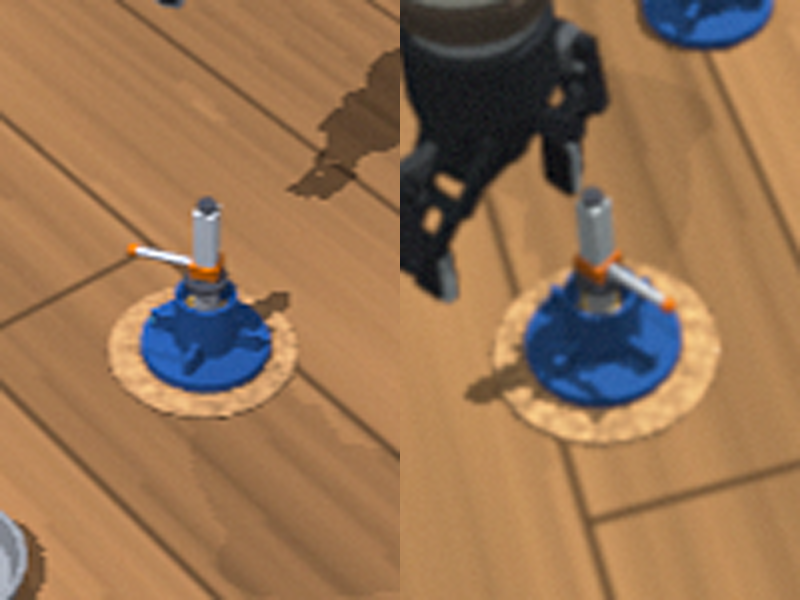

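The gauge stands upright and centred on the cork, with the foot ringed by cork all round and the gripper clear.

```bash
python3 -c "
from station import env
print(env.job_done())"
```

```text
the job is handed in; nothing more can be done
None
```

The gauge is assembled, with the shank pressed in at about 16–18 N, and it stands upright with its foot wholly on the cork mat; I handed the job in at about 18.8 s of the 58 s limit.

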